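# Run a train of blanks home in the drilling jig and bolt it in

### The arm

A 7-joint arm with a two-finger parallel gripper is mounted at the origin on the work surface. World frame = base frame: x ahead of the robot, y to its left, z up, the work surface at z = 0. Lengths are in mm, angles in rad, forces in N, time in s.
With the tool pointing down it reaches from about 425 to 875 mm from the base axis. Payload 4.7 kg.
Tool frame: the origin (TCP) lies midway between the tips of the shut fingers; the grasp point (between the pads) lies 19 mm behind it (manip.hold_point_z is the distance from the TCP to the grasp point, in mm); z points along the fingers, y is the direction in which the jaws open and shut (so a half turn about z gives the same grasp; the last joint's range is limited). The gripper opens to 85 mm and grips with 20 to 120 N. Pads are 22 mm wide; open, the fingers measure 114 mm over their backs; the gripper's body (76 mm by 85 mm) begins 54 mm behind the grasp point. The pads swing forward as they close: fully open they stand 13 mm farther back than shut.
Start: joints at [0.014, 0.321, -0.07, 1.45, 0.023, 1.371, -0.057], TCP at [650.022, -0.026, 197.149] pointing down, gripper open.
Joint ranges: [-2.86, 2.86], [-0.3, 2.09], [-1.38, 1.24], [0.06, 2.45], [-1.56, 4.7], [0.09, 2.05], [-2.69, 2.69]. Speed limits (rad/s): [2.57, 2.57, 3.14, 3.14, 3.14, 3.14, 3.14].

### API

Orientations are given as a rotation vector (axis times angle).
In Python, from station import monitor, cams, manip gives the robot as it stands. The module is installed in compiled form; this text tells all that it offers.
- The arm moves only by the tool move_arm, never from a script. Its argument "plan" is a list of rows, each an object of numbers: "tx", "ty", "tz": the shift along the tool's x, y, z in cm; "twist": the turn about the tool's z in rad. A call has 1 to 5 rows; each row shifts and turns the commanded pose from where the row before left it, along the tool's axes as they then stand; what a row does not reach is not made up. A row lasts 1/8 s, in which the tool goes at most 62.5 mm and 10.7 degrees, less where a joint would pass 70% of its speed; a pose out of reach is approached as far as the arm can. A call is refused whole if a number of a shift passes 6.25 or a number of a turn 0.188, either way. A call with a gripper value outside its range is refused whole. "fingers" is the finger opening in cm, from 0 to 8.54, set as the call begins (left out, the last holds). The fingers move at their own pace and stop on an object; "squeeze" is the grip in N (left out, the last holds). Time passes only in rows, so rows that do not move let the fingers close. It gives the time, the measured TCP pose, the force and the opening at its end, in the units of the state.
- monitor.sense(): the state, without advancing time (a new reading comes with each control period).
- cams.read_camera(name): name is "scene" or "side" or "wrist"; returns a dict with "pixels" (480x640x3 uint8, red, green, blue), "depth" (480x640 float32, mm along the optical axis (not along the pixel's ray), 0 where there is no reading), "mtx" (3x3 intrinsics, pixels), "world_to_cam" (4x4, takes a point from world to camera coordinates). Camera axes: x right, y up, looking along -z (the intrinsics and any distortion apply to the point x, -y, -z); pixel columns grow to the right and rows downward; lengths in mm; the calibration is good to about 2 mm. A picture is of the moment at which its call begins.
- manip.sign_off(): hands the job in, once; it reports no verdict.
The state is a dict: "time_s": time; "joints": joint angles; "qvel": joint speeds; "tau": joint torques, N m; "position": TCP position; "ee_rot": TCP orientation; "force": force on the tool from outside, world axes, zero at the start; "moment": the same for the moment, N m; "finger_gap": finger opening in mm.
Only numpy, scipy, OpenCV 4.12 (cv2) and the standard library are available. Lean on these libraries where they do the work, as an engineer would, in place of code of your own. Each camera call takes 0.05 s, during which the arm holds its last target. There are 200 camera calls.

### The job

Get the four wooden blanks in the drilling jig ready for drilling: with the fingertips, push the whole row along the rail as one train, blocks kept touching, until it is tight against the red end stop. Then push the orange tab of the slide bolt all the way in, so that the bolt lies across the rail behind the last block. Only push: do not pinch or lift the blocks or the tab, and leave the other things on the bench where they are.

Things in the scene. Friction and masses are not known exactly. Their poses are not given: they have to be found in the camera images.
- jig: Fixed jig: blue plate 270 (x) x 420 (y) x 12 mm carrying a 400 mm aluminium channel rail along its y axis at x = 0. Origin on the bench under the rail's middle; +x away from the robot, +y along the rail to the red stop. Channel floor 16 mm above the bench, 41 mm wide inside; side walls 6 mm thick, tops at 26 mm; open at y = -200 mm.
- stop_face (a point): Middle of the red stop's face, 36 mm above the bench, at jig x = 0, y = +175 mm, where the front block must touch; axes as the jig's. The stop is 62 mm wide, its top 58 mm above the bench. The row starts touching, its front 40 to 110 mm short of this face.
- bolt_bridge (a point): Top of the steel bridge over the slide bolt, 48 mm above the bench, at jig x = -39, y = -16 mm; axes as the jig's. Bridge and bolt bed are 30 mm wide (y); the bridge spans x = -46 to -32 mm, the dark bed x = -106 to -28 mm, top at 30 mm. The bolt crosses the rail with its edge 5 mm behind the rear of a row that is home; before that the blocks bar its way.
- block1: A light wooden block like its three fellows, 38 mm wide (its x) by 45 mm long (its y, along the rail) by 40 mm high, about 50 g, a dark dot in the middle of its top. Origin at the centre of its underside, axes as the jig's. The four names stand in the row in any order.
- block2: A light wooden block like its three fellows, 38 mm wide (its x) by 45 mm long (its y, along the rail) by 40 mm high, about 50 g, a dark dot in the middle of its top. Origin at the centre of its underside, axes as the jig's. The four names stand in the row in any order.
- block3: A light wooden block like its three fellows, 38 mm wide (its x) by 45 mm long (its y, along the rail) by 40 mm high, about 50 g, a dark dot in the middle of its top. Origin at the centre of its underside, axes as the jig's. The four names stand in the row in any order.
- block4: A light wooden block like its three fellows, 38 mm wide (its x) by 45 mm long (its y, along the rail) by 40 mm high, about 50 g, a dark dot in the middle of its top. Origin at the centre of its underside, axes as the jig's. The four names stand in the row in any order.
- bolt (a joint): Travel of the slide bolt in m: 0 drawn back (clear of the rail), 0.058 pushed fully in against its end. It slides along the jig's +x, stays where it is left, and takes about 2 N to move. The bar is 12 mm square, 30 to 42 mm above the bench; its tip lies at jig x = -45 mm + travel.
- bolt_tab (a point): Middle of the pushing face of the orange tab (the face on the robot's side, looking to the jig's -x), 48 mm above the bench; moves with the bolt. The tab is an upright plate 34 mm wide (y), 8 mm thick (x), from 30 to 66 mm above the bench. Axes as the jig's.
- dowel_jar: Bystander: small amber jar, 42 mm wide, 50 mm high, on the jig's plate beyond the rail. Origin under its centre.
- screwdriver: Bystander: red-handled screwdriver, 170 mm long, lying on the plate beyond the rail, along it. Origin under its middle.
- offcut: Bystander: dark wooden offcut 50 x 70 x 25 mm on the plate, on the robot's side of the rail near the stop. Origin under its centre.
- glue: Bystander: white glue bottle, 60 mm wide, 170 mm high, on the left of the bench. Origin under its centre.
- mug: Bystander: blue mug, 80 mm wide, 90 mm high, on the left of the bench. Origin under its centre.
- tape: Bystander: yellow tape measure 70 x 38 x 66 mm on the right of the bench. Origin under its centre.
Not all that is in view belongs to the job. Leave any yellow look-alike of the block2 alone. What is shaped like the block1 but pink is not meant.

How it is judged (in metres and radians):
On the way, in this order (a step that is already met when the one before it is completed fails the run):
1. the whole row is home against the red stop while the bolt is still drawn back (y of each of block1, block2, block3, block4 in the frame of jig above 0.0135 m and z of each of block1, block2, block3, block4 in the frame of jig below 0.019 m and value of joint bolt below 0.025 m), for 0.2 s.
2. the bolt is pushed fully in behind the row (y of each of block1, block2, block3, block4 in the frame of jig above 0.0135 m and value of joint bolt above 0.052 m), for 0.2 s.
At the end, for the whole second after the job is handed in: All four blocks stand flat in the channel at rest, closed up against the red stop with less than 4 mm of slack in all, and the bolt is at least 52 of its 58 mm in, across the rail behind them (all of step 2 and z of each of block1, block2, block3, block4 in the frame of jig below 0.019 m and x of block1 in the frame of jig between -0.008 and 0.008 m and x of block2 in the frame of jig between -0.008 and 0.008 m and x of block3 in the frame of jig between -0.008 and 0.008 m and x of block4 in the frame of jig between -0.008 and 0.008 m and angle between each of block1, block2, block3, block4's own z axis and vertical below 0.08 rad and linear speed of each of block1, block2, block3, block4 below 0.01 m/s); the robot touches nothing.
It fails at once if a block is lifted more than 8 mm off the channel floor or tipped (z of any of block1, block2, block3, block4 in the frame of jig above 0.024 m or angle between any of block1, block2, block3, block4's own z axis and vertical above 0.3 rad).
It fails at once if the train comes apart by more than 12 mm (distance between any of block2, block3, block4 and block1 above 0.147 m or distance between any of block3, block4 and block2 above 0.147 m or distance between block4 and block3 above 0.147 m).
It fails at once if a block is pinched between the fingers ((contact force between the fingers and block1 above 0.5 N and x of the grasp point in the frame of block1 between -0.013 and 0.013 m and y of the grasp point in the frame of block1 between -0.016 and 0.016 m and z of the grasp point in the frame of block1 between 0 and 0.054 m) or (contact force between the fingers and block2 above 0.5 N and x of the grasp point in the frame of block2 between -0.013 and 0.013 m and y of the grasp point in the frame of block2 between -0.016 and 0.016 m and z of the grasp point in the frame of block2 between 0 and 0.054 m) or (contact force between the fingers and block3 above 0.5 N and x of the grasp point in the frame of block3 between -0.013 and 0.013 m and y of the grasp point in the frame of block3 between -0.016 and 0.016 m and z of the grasp point in the frame of block3 between 0 and 0.054 m) or (contact force between the fingers and block4 above 0.5 N and x of the grasp point in the frame of block4 between -0.013 and 0.013 m and y of the grasp point in the frame of block4 between -0.016 and 0.016 m and z of the grasp point in the frame of block4 between 0 and 0.054 m)).
It fails at once if the bolt's tab is pinched between the fingers (contact force between the fingers and jig above 0.5 N and x of the grasp point in the frame of bolt_tab between -0.003 and 0.011 m and y of the grasp point in the frame of bolt_tab between -0.016 and 0.016 m and z of the grasp point in the frame of bolt_tab between -0.02 and 0.032 m).
It fails at once if another thing on the bench is moved more than 25 mm (distance of any of dowel_jar, screwdriver, offcut, glue, mug, tape from where it was at the start of the episode above 0.025 m).
It also fails if it takes over 48 s, if anything falls off the work surface, if the arm or the gripper's body presses on something with over 40 N, if the wrist force passes 120 N, or if a joint passes its speed limit or range.

## Working session

There is one attempt and no reset: what is moved stays moved. The work goes in short steps, Python scripts to look and compute and a tool call to move; the robot and the scene stay as the last step left them, time stands still between calls to the robot, and variables do not carry over. Pictures are saved under pics/ and viewed, about 8 in all and at most 12, crops included, and the job is handed in when it is done.

Besides the shell and the picture viewer there is one more tool, called after "Request:" by a JSON object that holds its "op" and its "data". move_arm: Moves the arm, as the interface text tells. Its arguments: {"type":"object","properties":{"plan":{"type":"array","items":{"type":"object","properties":{"tx":{"type":"number"},"ty":{"type":"number"},"tz":{"type":"number"},"twist":{"type":"number"}}}},"fingers":{"type":"number"},"squeeze":{"type":"number"}},"required":["plan"]}

```bash
mkdir -p pics; cat > h.py <<'E'
import numpy as np, cv2
from station import monitor, cams, manip
def cap(n,fn=None):
    d=cams.read_camera(n)
    if fn: cv2.imwrite('pics/'+fn,d['pixels'][:,:,::-1])
    return d
def ray(d,u,v):
    M=np.array(d['world_to_cam']);K=np.array(d['mtx']);R=M[:3,:3];c=-R.T@M[:3,3]
    p=np.linalg.inv(K)@np.array([u,v,1.]);return c,R.T@np.array([p[0],-p[1],-p[2]])
def plane(d,u,v,z):
    c,r=ray(d,u,v);return c+r*(z-c[2])/r[2]
def world(d):
    M=np.array(d['world_to_cam']);K=np.array(d['mtx']);D=d['depth'].astype(float)
    v,u=np.mgrid[:480,:640];P=np.stack([(u-K[0,2])/K[0,0]*D,-(v-K[1,2])/K[1,1]*D,-D],-1)
    return (P-M[:3,3])@M[:3,:3]
E
python3 - <<'E'
from h import *
a=cap('scene','s1.png');b=cap('side','d1.png')
s=monitor.sense();print({k:np.round(s[k],3) for k in('time_s','position','ee_rot','finger_gap','force')},manip.hold_point_z)
for d in(a,b):print(np.round(ray(d,320,240)[0]),np.round(d['mtx'],1).tolist())
E
```

```text
{'time_s': np.float64(0.1), 'position': array([ 6.49438e+02, -6.10000e-02,  1.96114e+02]), 'ee_rot': array([-2.221e+00, -2.221e+00,  2.000e-03]), 'finger_gap': np.float64(85.225), 'force': array([ 0.117, -0.214,  0.273])} 18.700000000000003
[980.  56. 744.] [[442.6, 0.0, 322.2], [0.0, 442.6, 238.4], [0.0, 0.0, 1.0]]
[ -97. -763.  831.] [[618.2, 0.0, 319.4], [0.0, 618.2, 243.9], [0.0, 0.0, 1.0]]
```

View pics/s1.png

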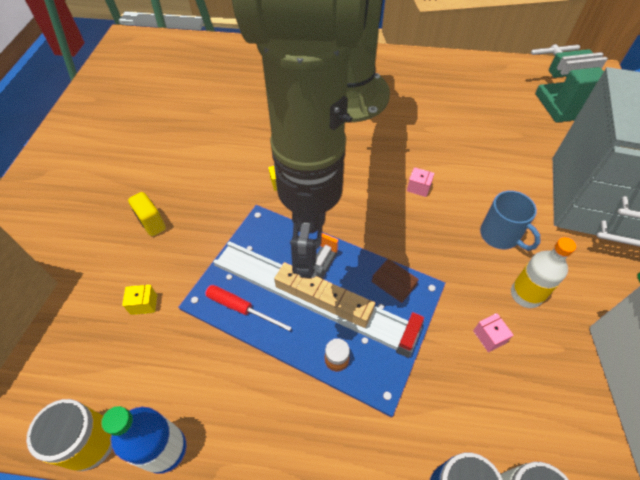

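View pics/d1.png

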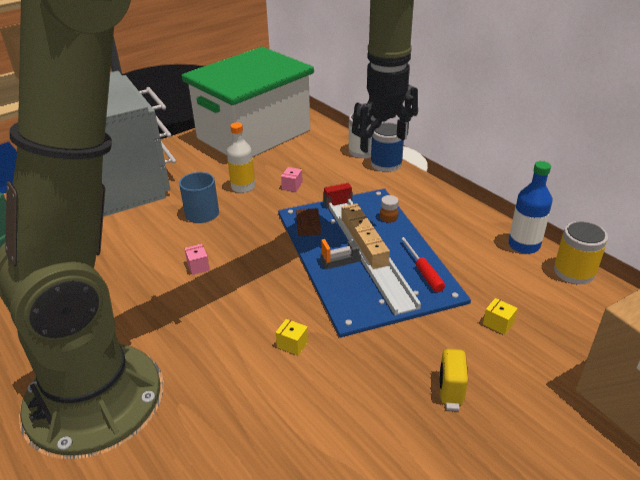

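The scene view shows four wood blocks in the rail, running from (290,275) to (362,308), with the red stop at (411,333), the orange tab at (328,242) and the offcut at (394,280). In the side view the blocks run from (352,215) to (375,250), the stop is at (338,195) and the tab at (326,252). The possible mix-ups are the pink blocks (side 197,259 and 291,179; scene 421,181 and 493,332) and the yellow ones (side 292,336 and 500,316; scene 139,299 and 275,177). They all stand off the rail, so I choose the wooden row in the channel.

```bash
cat > meas.py <<'E'
from h import *
def masks(d):
    h=cv2.cvtColor(d['pixels'],cv2.COLOR_RGB2HSV);H,S,V=[h[...,i].astype(int) for i in range(3)]
    W=world(d);W[d['depth']==0]=np.nan
    return H,S,V,W
def rect(P):
    (c,s,a)=cv2.minAreaRect(P.astype(np.float32));return cv2.boxPoints((c,s,a)),c,s
def jig(d):
    H,S,V,W=masks(d)
    m=(abs(H-110)<12)&(S>150)&(abs(W[...,2]-12)<8)&(W[...,0]>400)
    n,l,st,_=cv2.connectedComponentsWithStats(m.astype(np.uint8))
    m=l==1+np.argmax(st[1:,4]);
    c,_=cv2.findContours(m.astype(np.uint8),cv2.RETR_EXTERNAL,cv2.CHAIN_APPROX_NONE)
    c=max(c,key=len)[:,0];P=np.array([plane(d,u,v,12) for u,v in c])
    return rect(P[:,:2]),np.nanmedian(W[m][:,2])
def tojig(P,o,th):
    c,s=np.cos(th),np.sin(th);q=P[...,:2]-o
    return np.stack([q[...,0]*c+q[...,1]*s,-q[...,0]*s+q[...,1]*c,P[...,2]],-1)
E
python3 - <<'E'
from meas import *
for n in('scene','side'):
    d=cap(n);(b,c,s),z=jig(d)
    print(n,'plate c',np.round(c,1),'size',np.round(s,1),'z',z)
    H,S,V,W=masks(d);o=np.array(c)
    # +y = long axis, toward the red stop
    e=[b[1]-b[0],b[2]-b[1]];L=max(e,key=np.linalg.norm);L=L/np.linalg.norm(L)
    red=((H<6)|(H>174))&(S>150)&(W[...,2]>45)&(np.linalg.norm(W[...,:2]-o,axis=-1)<260)
    r=np.nanmedian(W[red],0)
    if (r[:2]-o)@L<0:L=-L
    th=np.arctan2(-L[0],L[1]);print('yaw',th,np.degrees(th))
    J=tojig(W,o,th)
    def ext(nm,m):print(nm,m.sum(),np.round(np.nanpercentile(J[m],[2,50,98],axis=0),1).tolist())
    near=(abs(J[...,0])<140)&(abs(J[...,1])<215)
    ext('red',red&near)
    ext('wood',near&(abs(J[...,0])<28)&(H>8)&(H<25)&(S>60)&(J[...,2]>50)&(J[...,2]<62))
    ext('orange',near&(J[...,0]<-40)&(J[...,0]>-130)&(abs(J[...,1]+16)<30)&(H>5)&(H<20)&(S>190)&(J[...,2]>30)&(J[...,2]<75))
    if n=='side':
        im=d['pixels'][170:330,260:480,::-1];cv2.imwrite('pics/crop1.png',cv2.resize(im,None,fx=3.5,fy=3.5,interpolation=2))
E
```

```text
scene plate c [606.   -4.7] size [413.5 266. ] z 10.761985238969007
yaw -0.34694698 -19.878597
red 433 [[-24.8, 175.4, 47.8], [6.1, 184.8, 56.6], [33.4, 194.2, 58.8]]
wood 1893 [[-14.4, -65.4, 51.2], [6.0, 30.2, 54.6], [21.9, 108.3, 57.2]]
orange 147 [[-97.3, -30.8, 34.7], [-92.5, -15.6, 57.8], [-90.8, -2.0, 66.5]]
side plate c [597.4 -12.4] size [421.4 268.8] z 11.484536847620856
yaw -0.34313038 -19.659922
red 234 [[-23.3, 178.8, 45.6], [5.6, 185.8, 55.5], [36.0, 200.8, 60.1]]
wood 979 [[-11.6, -61.2, 51.0], [6.1, 18.7, 55.3], [25.1, 114.7, 58.8]]
orange 138 [[-95.4, -28.3, 31.6], [-93.6, -16.3, 54.8], [-88.4, 6.0, 67.8]]
```

View pics/crop1.png

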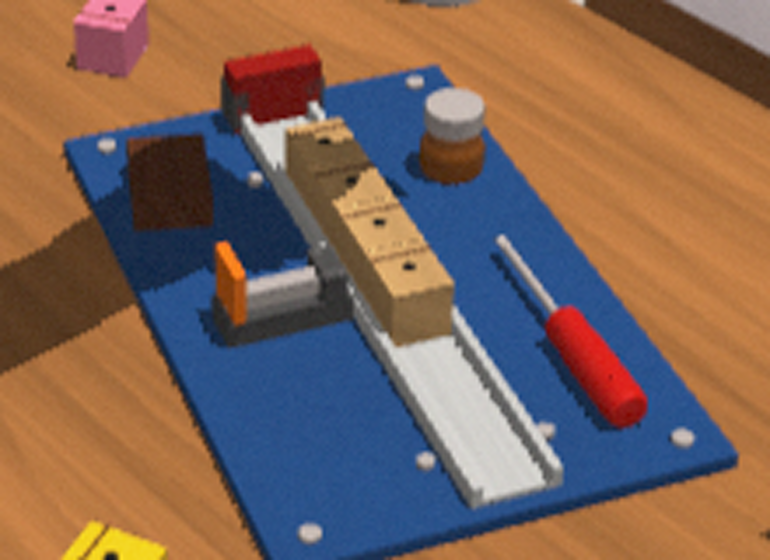

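```bash
python3 - <<'E'
from meas import *
th=-0.345;o=np.array([601.,-8])
for n in('scene','side','wrist'):
    d=cap(n,'w1.png' if n=='wrist' else None);H,S,V,W=masks(d);J=tojig(W,o,th)
    if n=='wrist': print('cam',np.round(ray(d,0,0)[0]),np.round(d['world_to_cam'],2).tolist(),np.round(d['mtx'],0).tolist())
    reg=(abs(J[...,0]-5)<14)&(abs(J[...,1]-20)<95)&(abs(J[...,2]-55)<8)
    k=9 if n!='wrist' else 25
    bh=cv2.morphologyEx(d['pixels'].max(2),cv2.MORPH_BLACKHAT,cv2.getStructuringElement(cv2.MORPH_ELLIPSE,(k,k)))
    m=((bh>45)&reg).astype(np.uint8)
    N,l,st,c=cv2.connectedComponentsWithStats(m)
    for i in range(1,N):
        if st[i,4]>=4:
            p=plane(d,*c[i],56);print(n,np.round(c[i],1),st[i,2:5],np.round(p[:2],1),'jig~',np.round(tojig(p,o,th)[:2],1))
E
```

```text
scene [289.7 274.2] [ 5  5 17] [592.6 -49.7] jig~ [  6.2 -42. ]
scene [311.4 284.4] [ 4  4 15] [608.4  -8.3] jig~ [7.1 2.2]
scene [335.  294.5] [ 3  4 10] [623.   35.1] jig~ [ 6.2 48. ]
scene [358.4 305.3] [ 4  4 10] [638.6  77. ] jig~ [ 6.7 92.7]
side [359.8 221.2] [3 3 6] [621.1  32.8] jig~ [ 5.1 45.2]
side [362.5 230.5] [4 2 4] [603.5   4.2] jig~ [-1.8 12.4]
side [367.8 233. ] [ 4  3 10] [606.2  -9.3] jig~ [5.4 0.5]
side [373.5 242.3] [6 2 6] [594.1 -40.3] jig~ [  4.4 -32.8]
side [376.4 245.3] [4 3 9] [592.  -51.5] jig~ [  6.2 -43.9]
cam [650.  74. 374.] [[1.0, -0.0, -0.0, -649.82], [0.0, 0.96, -0.29, 38.4], [0.0, 0.29, 0.96, -379.85], [0.0, 0.0, 0.0, 1.0]] [[369.0, 0.0, 322.0], [0.0, 369.0, 242.0], [0.0, 0.0, 1.0]]
wrist [310.7 112. ] [33 14 85] [640.8  87.1] jig~ [  5.3 102.9]
wrist [307.5 127.2] [10 10 71] [638.   75.3] jig~ [ 6.7 90.9]
wrist [295.8 167.4] [33 19 74] [627.7  42.8] jig~ [ 8.  56.8]
wrist [290.2 179.2] [ 9  9 64] [622.7  32.8] jig~ [ 6.6 45.7]
wrist [271.8 188.2] [10  4 23] [606.7  25.1] jig~ [-5.8 33. ]
wrist [285.2 186.6] [3 2 5] [618.3  26.4] jig~ [ 4.6 38.3]
wrist [276.  214.2] [31 12 72] [609.5   2.2] jig~ [ 4.5 12.5]
wrist [274.3 227.6] [ 9  8 59] [607.5 -10. ] jig~ [6.8 0.3]
wrist [261.1 259.9] [30 11 62] [594.3 -40.5] jig~ [  4.7 -32.9]
wrist [259.5 272.3] [ 8  8 53] [592.3 -52.6] jig~ [  6.9 -45. ]
```

View pics/w1.png

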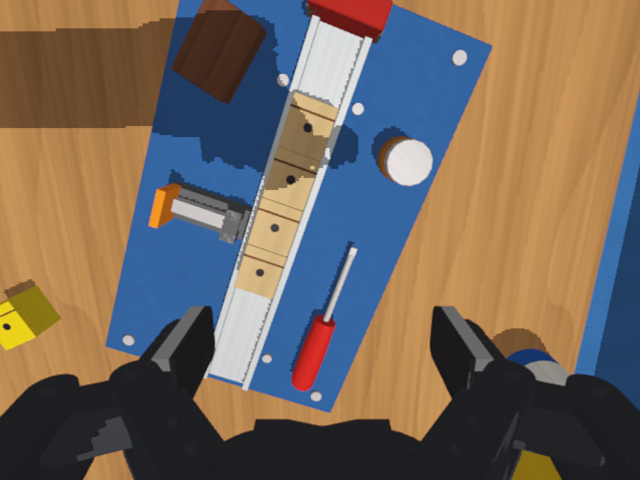

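Rays from the wrist and scene views onto z = 56 agree to about 3 mm. The wrist dots lie at (592,-53), (608,-10), (623,33) and (638,75). Their spacing is 45 mm and the jig yaw is -0.343. In the wrist view the dots are at (260,272), (274,228), (290,179) and (308,127), with the tab at (163,205) and the stop at (350,15). I'll shut the fingers, turn by 0.343 so that tool x is jig +y and tool y is jig +x, then go behind the row.

Request:
{"op": "move_arm", "data": {"plan": [{"twist": 0.1715},{"twist": 0.1715},{"tx": -4.3,"ty": -1.2},{"tx": -4.3,"ty": -1.2},{"tx": -4.2,"ty": -1.2}], "fingers": 0}}

```text
$.plan[0]: bad value
```

Request:
{"op": "move_arm", "data": {"plan": [{"tz": 4},{"tz": 4},{"tz": 2},{},{}]}}

```text
$.plan[0]: bad value
```

```bash
python3 - <<'E'
from meas import *
d=cap('wrist','w2.png');cap('side','d2.png')
s=monitor.sense();print({k:np.round(s[k],3) for k in('time_s','position','ee_rot','finger_gap','force')})
a=cv2.imread('pics/d2.png')[150:330,240:480];b=cv2.imread('pics/w2.png')
cv2.imwrite('pics/c2.png',np.hstack([cv2.resize(a,(400,300)),cv2.resize(b,(400,300))]))
E
```

```text
{'time_s': np.float64(0.45), 'position': array([ 6.49965e+02, -3.90000e-02,  1.97057e+02]), 'ee_rot': array([-2.221, -2.221,  0.   ]), 'finger_gap': np.float64(85.024), 'force': array([-1.198,  0.165,  0.441])}
```

View pics/c2.png

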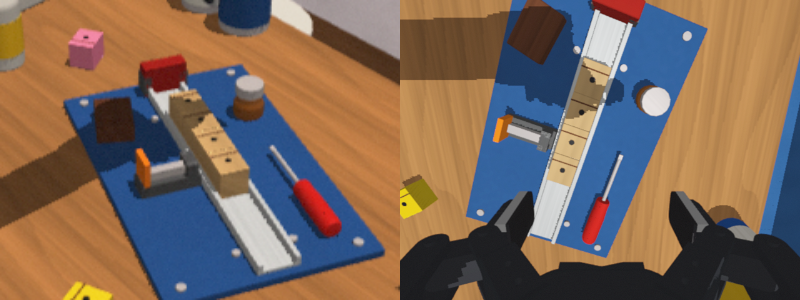

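Both calls were refused, because each row needs all four numbers. The picture confirms that nothing moved.

Request:
{"op": "move_arm", "data": {"plan": [{"tx": 0,"ty": 0,"tz": 0,"twist": 0.1715},{"tx": 0,"ty": 0,"tz": 0,"twist": 0.1715},{"tx": -4.3,"ty": -1.2,"tz": 0,"twist": 0},{"tx": -4.3,"ty": -1.2,"tz": 0,"twist": 0},{"tx": -4.2,"ty": -1.2,"tz": 0,"twist": 0}], "fingers": 0}}

```text
time_s: 1.08
position: [572.3, -109.6, 197.2]
ee_rot: [2.568, 1.81, 0.0]
force: [-0.4, -0.8, -0.5]
finger_gap: 0.3
```

Request:
{"op": "move_arm", "data": {"plan": [{"tx": 0,"ty": 0,"tz": 4,"twist": 0},{"tx": 0,"ty": 0,"tz": 4,"twist": 0},{"tx": 0,"ty": 0,"tz": 2,"twist": 0},{"tx": 0,"ty": 0,"tz": 0,"twist": 0},{"tx": 0,"ty": 0,"tz": 0,"twist": 0}]}}

```text
time_s: 1.7
position: [574.0, -108.6, 98.4]
ee_rot: [2.567, 1.809, 0.002]
force: [-0.7, 0.0, 0.1]
finger_gap: 0.2
```

```bash
python3 - <<'E'
from meas import *
d=cap('wrist','w3.png');cap('side','d3.png')
s=monitor.sense();print({k:np.round(s[k],3) for k in('time_s','position','ee_rot','finger_gap','force')})
a=cv2.imread('pics/d3.png')[150:330,240:480];b=cv2.imread('pics/w3.png')
cv2.imwrite('pics/c3.png',np.hstack([cv2.resize(a,(400,300)),cv2.resize(b,(400,300))]))
E
```

```text
{'time_s': np.float64(1.8), 'position': array([ 574.251, -108.624,   98.782]), 'ee_rot': array([2.566, 1.809, 0.003]), 'finger_gap': np.float64(-0.192), 'force': array([-0.12 , -0.266,  1.26 ])}
```

View pics/c3.png

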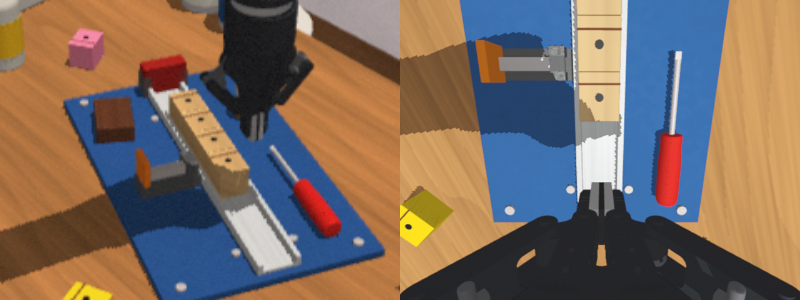

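The rail now runs straight up the wrist view, with the fingers centred behind the row (row rear at about (600,120) in the right half). The TCP is 1.7 mm off the dot line. Next I'll go down to z ≈ 30 and creep up to contact.

Request:
{"op": "move_arm", "data": {"plan": [{"tx": 0,"ty": -0.15,"tz": 3.5,"twist": 0},{"tx": 0,"ty": 0,"tz": 2,"twist": 0},{"tx": 0,"ty": 0,"tz": 1.3,"twist": 0},{"tx": 0,"ty": 0,"tz": 0,"twist": 0},{"tx": 0,"ty": 0,"tz": 0,"twist": 0}]}}

```text
time_s: 2.42
position: [572.7, -108.1, 30.3]
ee_rot: [2.567, 1.809, 0.002]
force: [0.1, -0.3, 0.5]
finger_gap: 0.4
```

Request:
{"op": "move_arm", "data": {"plan": [{"tx": 0.6,"ty": 0,"tz": 0,"twist": 0},{"tx": 0.6,"ty": 0,"tz": 0,"twist": 0},{"tx": 0.6,"ty": 0,"tz": 0,"twist": 0},{"tx": 0.6,"ty": 0,"tz": 0,"twist": 0},{"tx": 0.5,"ty": 0,"tz": 0,"twist": 0}]}}

```text
time_s: 3.05
position: [581.6, -80.0, 29.1]
ee_rot: [-2.568, -1.81, -0.0]
force: [0.0, -1.1, 0.6]
finger_gap: -0.0
```

Request:
{"op": "move_arm", "data": {"plan": [{"tx": 0.4,"ty": 0,"tz": 0,"twist": 0},{"tx": 0.4,"ty": 0,"tz": 0,"twist": 0},{"tx": 0.4,"ty": 0,"tz": 0,"twist": 0},{"tx": 0.4,"ty": 0,"tz": 0,"twist": 0},{"tx": 0.4,"ty": 0,"tz": 0,"twist": 0}]}}

```text
time_s: 3.68
position: [588.2, -61.6, 29.2]
ee_rot: [2.568, 1.81, 0.0]
force: [-0.2, 0.4, -0.1]
finger_gap: 0.3
```

```bash
cat > dots.py <<'E'
from meas import *
th=-0.343;o=np.array([592.3,-52.6])   # rear dot at start = origin
def dots(n):
    d=cap(n);H,S,V,W=masks(d);J=tojig(W,o,th)
    reg=(abs(J[...,0])<9)&(J[...,1]>-30)&(J[...,1]<230)&(abs(J[...,2]-55)<8)
    k=9 if n!='wrist' else 31
    bh=cv2.morphologyEx(d['pixels'].max(2),cv2.MORPH_BLACKHAT,cv2.getStructuringElement(cv2.MORPH_ELLIPSE,(k,k)))
    N,l,st,c=cv2.connectedComponentsWithStats(((bh>40)&reg).astype(np.uint8))
    for i in range(1,N):
        w,h,a=st[i,2:5]
        if a>=5 and max(w,h)/min(w,h)<1.7: print(n,np.round(c[i],1),(w,h,a),np.round(tojig(plane(d,*c[i],56),o,th)[:2],1))
    return d,W
s=monitor.sense();print('t',s['time_s'],'tcp',np.round(tojig(np.array(s['position']),o,th),1),'F',np.round(s['force'],1))
D={n:dots(n) for n in('scene','side','wrist')}
E
python3 dots.py; python3 - <<'E'
import sys;sys.path.insert(0,'.')
E
```

```text
t 3.675 tcp [-0.8 -9.8 29.2] F [-0.2  0.4 -0.1]
scene [289.5 274.4] (np.int32(4), np.int32(4), np.int32(11)) [-0.1  2.7]
scene [311.4 284.4] (np.int32(4), np.int32(4), np.int32(15)) [ 0.3 47.1]
scene [334.7 294.9] (np.int32(5), np.int32(5), np.int32(18)) [ 0.4 92.8]
scene [358.6 305.5] (np.int32(5), np.int32(4), np.int32(17)) [1.000e-01 1.382e+02]
wrist [323.8  54.4] (np.int32(23), np.int32(24), np.int32(411)) [ 0.1 91. ]
wrist [323.4 178.2] (np.int32(21), np.int32(21), np.int32(318)) [ 0.1 45.7]
wrist [305.6 192. ] (np.int32(4), np.int32(3), np.int32(7)) [-7.2 40.1]
wrist [312.3 195.6] (np.int32(5), np.int32(5), np.int32(11)) [-4.5 38.6]
wrist [320.5 203.3] (np.int32(4), np.int32(6), np.int32(12)) [-1.1 35.4]
wrist [330.2 215.2] (np.int32(5), np.int32(6), np.int32(13)) [ 2.9 30.4]
wrist [323.2 282. ] (np.int32(18), np.int32(17), np.int32(247)) [0.  0.4]
```

The blocks have not moved, although the TCP reads past the rear face. I'll look before going on.

```bash
python3 - <<'E'
from meas import *
cap('wrist','w4.png');cap('side','d4.png')
s=monitor.sense();print(np.round(s['position'],1),np.round(s['joints'],3))
a=cv2.imread('pics/d4.png')[150:330,260:500];b=cv2.imread('pics/w4.png')
cv2.imwrite('pics/c4.png',np.hstack([cv2.resize(a,(400,300)),cv2.resize(b,(400,300))]))
E
```

```text
[588.1 -62.   29.1] [ 0.056  0.334  0.005  1.787 -0.002  1.021 -0.282]
```

View pics/c4.png

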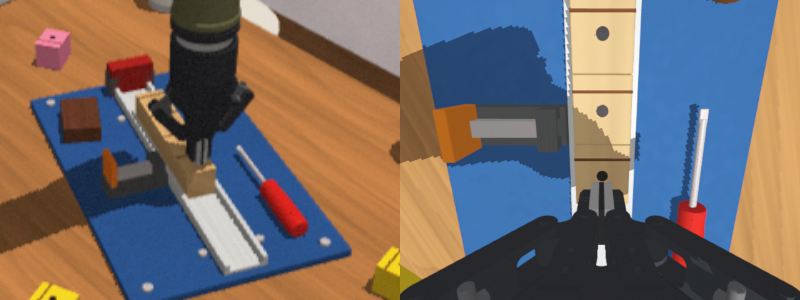

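The side view shows the fingertips over or in the rear block, while the reported z is 29. I'll check the camera pose and the depth of the fingertips.

```bash
python3 - <<'E'
from meas import *
d=cap('wrist');print('wristcam',np.round(ray(d,0,0)[0],1))
W=world(d)
for u in(310,323,336):
    print([ (v,np.round(W[v,u]-[0,0,0],0).tolist()) for v in range(270,360,10)])
d=cap('side');W=world(d)
# side: fingertip column area
p=np.array([588,-62,29.,1]);M=np.array(d['world_to_cam']);K=np.array(d['mtx'])
for q in([588,-62,29,1],[588,-62,56,1],[588,-62,90,1]):
    c=M@np.array(q,float);print(q,K[:2,:2]@np.array([c[0],-c[1]])/-c[2]+K[:2,2])
for v in range(222,262,3): print(v,[np.round(W[v,u],0).astype(int).tolist() for u in(372,378,384)])
E
```

```text
wristcam [613.4   7.6 206.1]
[(270, [589.0, -46.0, 57.0]), (280, [587.0, -51.0, 55.0]), (290, [586.0, -55.0, 57.0]), (300, [588.0, -51.0, 75.0]), (310, [588.0, -50.0, 85.0]), (320, [588.0, -51.0, 91.0]), (330, [588.0, -50.0, 99.0]), (340, [589.0, -49.0, 107.0]), (350, [589.0, -50.0, 111.0])]
[(270, [594.0, -48.0, 55.0]), (280, [593.0, -52.0, 57.0]), (290, [591.0, -57.0, 57.0]), (300, [592.0, -52.0, 76.0]), (310, [593.0, -52.0, 85.0]), (320, [592.0, -53.0, 91.0]), (330, [592.0, -52.0, 98.0]), (340, [592.0, -54.0, 100.0]), (350, [590.0, -58.0, 100.0])]
[(270, [599.0, -49.0, 57.0]), (280, [598.0, -54.0, 56.0]), (290, [596.0, -59.0, 56.0]), (300, [597.0, -54.0, 75.0]), (310, [597.0, -53.0, 85.0]), (320, [597.0, -53.0, 92.0]), (330, [597.0, -53.0, 99.0]), (340, [597.0, -52.0, 106.0]), (350, [596.0, -53.0, 111.0])]
[588, -62, 29, 1] [377.9967231  258.98114752]
[588, -62, 56, 1] [378.5219305  248.60895972]
[588, -62, 90, 1] [379.20361125 235.14661923]
222 [[579, -50, 120], [570, -75, 138], [588, -73, 128]]
225 [[577, -52, 114], [569, -76, 132], [587, -75, 123]]
228 [[568, -62, 117], [576, -69, 117], [589, -73, 114]]
231 [[563, -67, 115], [576, -70, 111], [587, -76, 109]]
234 [[579, -50, 90], [579, -68, 101], [589, -74, 99]]
237 [[576, -54, 87], [580, -67, 93], [590, -74, 92]]
240 [[576, -55, 79], [579, -69, 87], [588, -76, 86]]
243 [[590, -40, 56], [577, -71, 81], [590, -74, 76]]
246 [[582, -49, 57], [578, -70, 72], [601, -64, 57]]
249 [[576, -56, 57], [587, -61, 55], [595, -70, 56]]
252 [[572, -61, 55], [580, -69, 56], [589, -77, 56]]
255 [[568, -65, 52], [579, -71, 49], [592, -74, 45]]
258 [[568, -65, 44], [581, -69, 40], [593, -74, 37]]
261 [[567, -67, 38], [581, -70, 33], [593, -74, 29]]
```

The fingers seem to end at about z 68, some 40 mm above the reported TCP, with no contact force; the block top at z 56 is seen beneath them. I'll back off and measure the tip in the clear.

Request:
{"op": "move_arm", "data": {"plan": [{"tx": -1.5,"ty": 0,"tz": 0,"twist": 0},{"tx": -2,"ty": 0,"tz": 0,"twist": 0},{"tx": -2,"ty": 0,"tz": 0,"twist": 0},{"tx": 0,"ty": 0,"tz": 0,"twist": 0},{"tx": 0,"ty": 0,"tz": 0,"twist": 0}]}}

```text
time_s: 4.65
position: [569.8, -113.4, 29.2]
ee_rot: [-2.568, -1.809, -0.001]
force: [-0.7, 0.2, 0.5]
finger_gap: 0.0
```

```bash
python3 - <<'E'
from meas import *
s=monitor.sense();p=np.array(s['position']);print(np.round(p,1))
th=-0.343
for n in('side','scene'):
    d=cap(n,n+'5.png');W=world(d);J=tojig(W,p[:2],th)
    m=(d['depth']>0)&(abs(J[...,0])<25)&(abs(J[...,1])<20)&(d['pixels'].max(2)<110)
    z=J[...,2]
    for a in range(14,130,8):
        q=m&(z>=a)&(z<a+8);print(n,a,q.sum(),np.round(J[q].min(0)[:2]).tolist() if q.any() else '',np.round(J[q].max(0)[:2]).tolist() if q.any() else '')
a=cv2.imread('pics/side5.png')[200:310,320:460]
cv2.imwrite('pics/c5.png',cv2.resize(a,(700,550)))
E
```

```text
[ 569.8 -113.4   29.2]
side 14 58 [-11.0, -20.0] [22.0, 20.0]
side 22 19 [-24.0, -8.0] [23.0, 19.0]
side 30 0  
side 38 0  
side 46 0  
side 54 0  
side 62 12 [-8.0, -11.0] [3.0, -3.0]
side 70 42 [-15.0, -14.0] [12.0, 5.0]
side 78 49 [-15.0, -12.0] [13.0, 7.0]
side 86 50 [-15.0, -13.0] [15.0, 6.0]
side 94 45 [-14.0, -12.0] [21.0, 3.0]
side 102 52 [-23.0, -15.0] [25.0, -0.0]
side 110 97 [-24.0, -15.0] [25.0, 12.0]
side 118 72 [-24.0, -15.0] [25.0, 13.0]
side 126 58 [-17.0, -19.0] [17.0, 7.0]
scene 14 0  
scene 22 0  
scene 30 0  
scene 38 0  
scene 46 0  
scene 54 0  
scene 62 1 [0.0, 14.0] [0.0, 14.0]
scene 70 17 [-3.0, 1.0] [12.0, 14.0]
scene 78 26 [-4.0, 5.0] [14.0, 14.0]
scene 86 26 [-6.0, 5.0] [13.0, 14.0]
scene 94 17 [-7.0, 9.0] [14.0, 14.0]
scene 102 26 [-11.0, 8.0] [14.0, 16.0]
scene 110 84 [-24.0, -8.0] [25.0, 16.0]
scene 118 36 [-25.0, -3.0] [25.0, 15.0]
scene 126 43 [-15.0, 8.0] [17.0, 20.0]
```

View pics/c5.png

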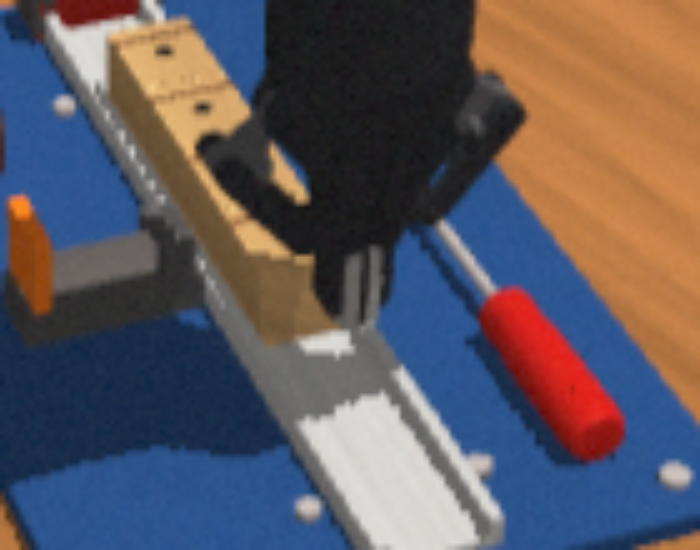

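The crop shows the shut fingers hovering well above the channel, their shadow apart from them, with the tips at about z 65. The tips therefore sit some 36 mm higher than the reported TCP, and x and y fit. I trust two cameras and the missing contact force over the z reading. I'll descend a further 28 mm, checking force, and re-measure the tip.

Request:
{"op": "move_arm", "data": {"plan": [{"tx": 0,"ty": 0.05,"tz": 1,"twist": 0},{"tx": 0,"ty": 0,"tz": 1,"twist": 0},{"tx": 0,"ty": 0,"tz": 0.8,"twist": 0},{"tx": 0,"ty": 0,"tz": 0,"twist": 0},{"tx": 0,"ty": 0,"tz": 0,"twist": 0}]}}

```text
time_s: 5.38
position: [570.3, -113.8, 1.2]
ee_rot: [2.568, 1.81, 0.0]
force: [-1.0, 0.3, -0.8]
finger_gap: 0.1
```

```bash
python3 - <<'E'
from meas import *
s=monitor.sense();p=np.array(s['position']);print(np.round(p,1),np.round(s['force'],1))
d=cap('side');W=world(d);J=tojig(W,p[:2],-0.343);z=J[...,2]
m=(d['depth']>0)&(abs(J[...,0])<18)&(abs(J[...,1])<18)&(d['pixels'].max(2)<110)
for a in range(18,84,5):
    q=m&(z>=a)&(z<a+5);print(a,q.sum(),end='; ')
E
```

```text
[ 570.3 -113.8    1.2] [-1.   0.3 -0.8]
18 1; 23 0; 28 0; 33 4; 38 12; 43 24; 48 25; 53 31; 58 31; 63 29; 68 21; 73 25; 78 33; 83 47;
```

The tip is now at about z 37, with no force at a reported z of 1, which confirms the offset. Now I push: 30 mm to contact, then the train slowly.

Request:
{"op": "move_arm", "data": {"plan": [{"tx": 0.9,"ty": 0,"tz": 0,"twist": 0},{"tx": 0.9,"ty": 0,"tz": 0,"twist": 0},{"tx": 0.7,"ty": 0,"tz": 0,"twist": 0},{"tx": 0.4,"ty": 0,"tz": 0,"twist": 0},{"tx": 0.3,"ty": 0,"tz": 0,"twist": 0}]}}

```text
time_s: 6.05
position: [581.0, -83.3, 1.1]
ee_rot: [2.568, 1.81, -0.0]
force: [-0.0, -0.6, 0.3]
finger_gap: -0.2
```

Request:
{"op": "move_arm", "data": {"plan": [{"tx": 0.3,"ty": 0,"tz": 0,"twist": 0},{"tx": 0.3,"ty": 0,"tz": 0,"twist": 0},{"tx": 0.3,"ty": 0,"tz": 0,"twist": 0},{"tx": 0.3,"ty": 0,"tz": 0,"twist": 0},{"tx": 0.3,"ty": 0,"tz": 0,"twist": 0}]}}

```text
time_s: 6.68
position: [586.0, -69.4, 1.1]
ee_rot: [2.568, 1.81, -0.0]
force: [0.0, -1.3, 0.8]
finger_gap: 0.0
```

```bash
python3 dots.py
```

```text
t 6.675 tcp [ -0.3 -17.9   1.1] F [ 0.  -1.3  0.8]
scene [296.4 277.6] (np.int32(4), np.int32(4), np.int32(13)) [ 0.1 16.9]
scene [319.  287.5] (np.int32(5), np.int32(4), np.int32(16)) [-0.3 61.9]
scene [342.2 298.2] (np.int32(5), np.int32(5), np.int32(17)) [  0.3 107.2]
scene [366.1 308.8] (np.int32(5), np.int32(5), np.int32(19)) [  0.3 152. ]
side [349.9 205.9] (np.int32(3), np.int32(3), np.int32(8)) [ -1.1 151.2]
side [357.2 217. ] (np.int32(4), np.int32(3), np.int32(10)) [ -1.3 106.3]
side [365.4 229.2] (np.int32(2), np.int32(3), np.int32(5)) [-1.2 59.4]
wrist [322.2 114.6] (np.int32(25), np.int32(28), np.int32(540)) [ 0.1 61. ]
wrist [303.8 205.5] (np.int32(4), np.int32(4), np.int32(8)) [-6.1 32.2]
wrist [312.2 210.2] (np.int32(5), np.int32(6), np.int32(13)) [-3.3 30.6]
wrist [340.9 236.7] (np.int32(6), np.int32(7), np.int32(17)) [ 6.5 21.3]
wrist [321.9 251.5] (np.int32(23), np.int32(22), np.int32(402)) [-0.  15.9]
wrist [321.9 313.9] (np.int32(9), np.int32(12), np.int32(92)) [-0.  -8.3]
```

The train has moved 15.5 mm and stayed closed (45 mm spacing). About 47 mm remain.

Request:
{"op": "move_arm", "data": {"plan": [{"tx": 0.4,"ty": 0,"tz": 0,"twist": 0},{"tx": 0.4,"ty": 0,"tz": 0,"twist": 0},{"tx": 0.4,"ty": 0,"tz": 0,"twist": 0},{"tx": 0.4,"ty": 0,"tz": 0,"twist": 0},{"tx": 0.4,"ty": 0,"tz": 0,"twist": 0}]}}

```text
time_s: 7.45
position: [592.8, -50.4, 1.2]
ee_rot: [2.568, 1.81, 0.0]
force: [-0.4, -2.2, 0.2]
finger_gap: 0.0
```

Request:
{"op": "move_arm", "data": {"plan": [{"tx": 0.4,"ty": 0,"tz": 0,"twist": 0},{"tx": 0.4,"ty": 0,"tz": 0,"twist": 0},{"tx": 0.4,"ty": 0,"tz": 0,"twist": 0},{"tx": 0.3,"ty": 0,"tz": 0,"twist": 0},{"tx": 0.3,"ty": 0,"tz": 0,"twist": 0}]}}

```text
time_s: 8.07
position: [598.7, -33.6, 1.1]
ee_rot: [2.568, 1.81, -0.0]
force: [-0.6, -1.8, 1.1]
finger_gap: -0.2
```

Request:
{"op": "move_arm", "data": {"plan": [{"tx": 0.2,"ty": 0,"tz": 0,"twist": 0},{"tx": 0.2,"ty": 0,"tz": 0,"twist": 0},{"tx": 0.2,"ty": 0,"tz": 0,"twist": 0},{"tx": 0.1,"ty": 0,"tz": 0,"twist": 0},{"tx": 0,"ty": 0,"tz": 0,"twist": 0}]}}

```text
time_s: 8.7
position: [601.2, -26.9, 1.1]
ee_rot: [-2.568, -1.81, -0.001]
force: [0.2, -1.2, -0.4]
finger_gap: 0.1
```

Request:
{"op": "move_arm", "data": {"plan": [{"tx": 0.1,"ty": 0,"tz": 0,"twist": 0},{"tx": 0.1,"ty": 0,"tz": 0,"twist": 0},{"tx": 0.1,"ty": 0,"tz": 0,"twist": 0},{"tx": 0,"ty": 0,"tz": 0,"twist": 0}]}}

```text
time_s: 9.2
position: [602.1, -24.1, 1.1]
ee_rot: [-2.568, -1.81, -0.0]
force: [-0.3, -0.2, 0.6]
finger_gap: -0.3
```

```bash
python3 dots.py | grep -v wrist; python3 - <<'E'
from meas import *
d=cap('scene');H,S,V,W=masks(d);J=tojig(W,np.array([592.3,-52.6]),-0.343)
red=((H<6)|(H>174))&(S>150)&(J[...,2]>54)&(J[...,2]<62)&(abs(J[...,0])<35)&(J[...,1]>180)
n=np.argwhere(red);P=np.array([tojig(plane(d,u,v,58),np.array([592.3,-52.6]),-0.343) for v,u in n])
P=P[abs(P[:,0])<20];print('red top y',np.round(np.percentile(P[:,1],[1,5,50,95,99]),1))
E
```

```text
t 9.2 tcp [-0.3 30.2  1.1] F [-0.3 -0.2  0.6]
scene [320.6 288.4] (np.int32(4), np.int32(4), np.int32(13)) [ 0.  65.2]
scene [343.8 298.8] (np.int32(5), np.int32(5), np.int32(19)) [1.000e-01 1.102e+02]
scene [367.8 309.5] (np.int32(5), np.int32(4), np.int32(18)) [1.000e-01 1.551e+02]
scene [392.3 320.6] (np.int32(5), np.int32(5), np.int32(18)) [  0.3 199.9]
side [357.  216.5] (np.int32(3), np.int32(2), np.int32(6)) [ -1.  108.2]
red top y [224.2 225.1 234.3 243.4 244.5]
```

The front face is at 222.4 and the stop face at about 224, both in scene readings, so 1–2 mm remain. I'll creep on until the force rises.

Request:
{"op": "move_arm", "data": {"plan": [{"tx": 0.1,"ty": 0,"tz": 0,"twist": 0},{"tx": 0.1,"ty": 0,"tz": 0,"twist": 0},{"tx": 0,"ty": 0,"tz": 0,"twist": 0}]}}

```text
time_s: 9.78
position: [602.4, -23.5, 1.1]
ee_rot: [2.568, 1.809, -0.002]
force: [-1.1, -4.0, 1.9]
finger_gap: 0.0
```

Request:
{"op": "move_arm", "data": {"plan": [{"tx": 0.1,"ty": 0,"tz": 0,"twist": 0},{"tx": 0,"ty": 0,"tz": 0,"twist": 0},{"tx": 0,"ty": 0,"tz": 0,"twist": 0}]}}

```text
time_s: 10.15
position: [602.3, -23.6, 1.1]
ee_rot: [2.568, 1.808, -0.004]
force: [-3.8, -5.8, 3.2]
finger_gap: -0.2
```

The force has risen to 7 N with no further travel, so the train is tight on the stop. I'll back off, lift, and measure the tab and the row.

Request:
{"op": "move_arm", "data": {"plan": [{"tx": -0.5,"ty": 0,"tz": 0,"twist": 0},{"tx": -1.5,"ty": 0,"tz": 0,"twist": 0},{"tx": -1,"ty": 0,"tz": -2,"twist": 0},{"tx": 0,"ty": 0,"tz": -4,"twist": 0},{"tx": 0,"ty": 0,"tz": -4,"twist": 0}]}}

```text
time_s: 10.78
position: [593.1, -50.5, 103.7]
ee_rot: [2.568, 1.808, 0.002]
force: [0.9, 0.2, 0.3]
finger_gap: -0.2
```

Request:
{"op": "move_arm", "data": {"plan": [{"tx": 0,"ty": -4.5,"tz": 0,"twist": -0.18},{"tx": 0,"ty": 0,"tz": 0,"twist": -0.18},{"tx": 0,"ty": 0,"tz": 0,"twist": -0.18},{"tx": 0,"ty": 0,"tz": 0,"twist": -0.18},{"tx": 0,"ty": 0,"tz": 0,"twist": -0.18}]}}

```text
time_s: 11.4
position: [551.0, -35.1, 102.8]
ee_rot: [1.517, 2.749, 0.002]
force: [0.5, -0.0, 0.5]
finger_gap: 0.2
```

Request:
{"op": "move_arm", "data": {"plan": [{"tx": 0,"ty": 0,"tz": 0,"twist": -0.18},{"tx": 0,"ty": 0,"tz": 0,"twist": -0.18},{"tx": 0,"ty": 0,"tz": 0,"twist": -0.18},{"tx": 0,"ty": 0,"tz": 0,"twist": -0.131},{"tx": 0,"ty": 0,"tz": 0,"twist": 0}]}}

```text
time_s: 12.02
position: [551.0, -35.1, 102.5]
ee_rot: [0.539, 3.093, 0.0]
force: [0.1, -0.4, 0.1]
finger_gap: -0.2
```

```bash
python3 dots.py; cat > tab.py <<'E'
from meas import *
o=np.array([592.3,-52.6]);th=-0.343
for n in('side','scene','wrist'):
    d=cap(n);H,S,V,W=masks(d);J=tojig(W,o,th)
    m=(H>5)&(H<20)&(S>170)&(abs(J[...,0]+75)<60)&(abs(J[...,1]-31)<30)&(J[...,2]>32)&(J[...,2]<72)
    if m.sum()>5: print(n,m.sum(),np.round(np.percentile(J[m],[3,50,97],axis=0),1).tolist())
E
python3 tab.py
```

```text
t 12.025 tcp [-44.7   2.6 102.5] F [ 0.1 -0.4  0.1]
scene [321.  288.5] (np.int32(5), np.int32(4), np.int32(16)) [-0.1 65.9]
scene [344.1 298.8] (np.int32(5), np.int32(5), np.int32(19)) [ -0.  110.5]
scene [368.1 309.7] (np.int32(5), np.int32(5), np.int32(18)) [  0.2 155.8]
scene [392.8 320.8] (np.int32(5), np.int32(5), np.int32(20)) [2.000e-01 2.006e+02]
side [342.5 194.8] (np.int32(4), np.int32(3), np.int32(10)) [ -1.  198.3]
side [364.6 227.9] (np.int32(4), np.int32(3), np.int32(11)) [-1.  64.2]
wrist [414. 314.] (np.int32(11), np.int32(11), np.int32(102)) [ 0.1 63.9]
wrist [481.1 313.9] (np.int32(12), np.int32(11), np.int32(102)) [1.000e-01 1.089e+02]
wrist [548.3 313.7] (np.int32(12), np.int32(12), np.int32(107)) [1.000e-01 1.539e+02]
wrist [615.3 313.6] (np.int32(12), np.int32(12), np.int32(108)) [  0.2 198.8]
side 128 [[-104.3, 12.3, 33.8], [-102.5, 23.6, 52.3], [-97.3, 43.2, 67.1]]
scene 158 [[-100.9, 19.5, 36.5], [-95.6, 35.3, 56.3], [-94.1, 49.2, 66.1]]
wrist 1048 [[-102.9, 13.9, 40.3], [-99.7, 29.8, 65.8], [-95.2, 45.6, 67.2]]
```

The row is home: wrist dots at 63.9 to 198.8 with 45 mm spacing. The tab face is at x ≈ -103 and its middle at y ≈ 30, which is the expected -16 in the jig. Tool x is now jig -x, so I go in front of the tab and down.

Request:
{"op": "move_arm", "data": {"plan": [{"tx": 3.2,"ty": 1,"tz": 0,"twist": 0},{"tx": 3.2,"ty": 1,"tz": 0,"twist": 0},{"tx": 3,"ty": 0.7,"tz": 0,"twist": 0},{"tx": 0,"ty": 0,"tz": 0,"twist": 0},{"tx": 0,"ty": 0,"tz": 0,"twist": 0}]}}

```text
time_s: 12.95
position: [471.8, 22.0, 101.4]
ee_rot: [0.536, 3.094, -0.0]
force: [0.2, -0.5, -0.1]
finger_gap: -0.1
```

Request:
{"op": "move_arm", "data": {"plan": [{"tx": 0,"ty": 0,"tz": 3.5,"twist": 0},{"tx": 0,"ty": 0,"tz": 3.5,"twist": 0},{"tx": 0,"ty": 0,"tz": 2.4,"twist": 0},{"tx": 0,"ty": 0,"tz": 0,"twist": 0},{"tx": 0,"ty": 0,"tz": 0,"twist": 0}]}}

```text
time_s: 13.58
position: [472.4, 22.1, 8.0]
ee_rot: [0.537, 3.094, 0.001]
force: [0.4, -0.3, 0.7]
finger_gap: 0.4
```

```bash
python3 dots.py | grep tcp; python3 tab.py; python3 - <<'E'
from meas import *
s=monitor.sense();p=np.array(s['position'])
d=cap('side','d6.png');J=tojig(world(d),p[:2],-0.343);z=J[...,2]
m=(d['depth']>0)&(abs(J[...,0])<18)&(abs(J[...,1])<18)&(d['pixels'].max(2)<110)
for a in range(18,84,5):
    q=m&(z>=a)&(z<a+5);print(a,q.sum(),end='; ')
a=cv2.imread('pics/d6.png')[170:310,250:430];cv2.imwrite('pics/c6.png',cv2.resize(a,(720,560)))
E
```

```text
t 13.575 tcp [-138.1   30.     8. ] F [ 0.4 -0.3  0.7]
side 133 [[-104.2, 12.9, 33.6], [-102.2, 22.8, 54.4], [-97.0, 43.4, 67.3]]
scene 167 [[-101.6, 19.0, 36.3], [-95.9, 35.1, 57.1], [-94.0, 49.1, 66.0]]
wrist 407 [[-103.6, 27.1, 50.6], [-102.7, 29.9, 60.7], [-100.8, 32.2, 66.7]]
18 0; 23 0; 28 0; 33 0; 38 4; 43 8; 48 15; 53 26; 58 21; 63 26; 68 25; 73 7; 78 3; 83 13;
```

View pics/c6.png

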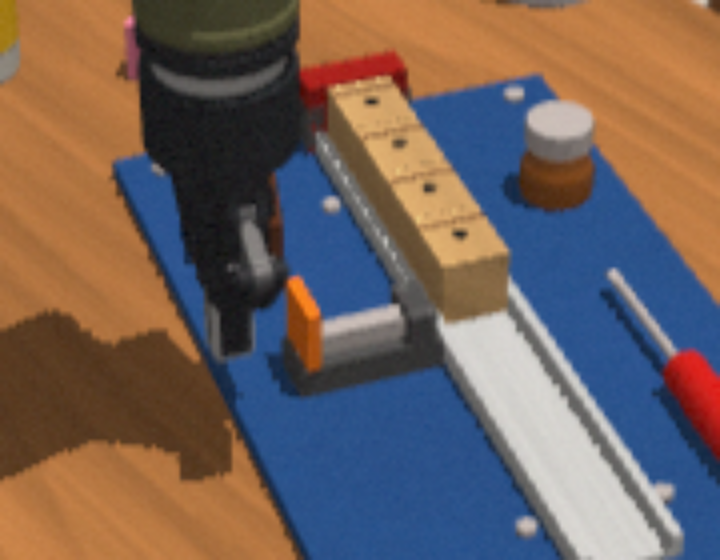

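The row stands against the red stop, and the fingers are in front of the orange tab (pixel (305,325)), clear of it. Now I push along -tool x.

Request:
{"op": "move_arm", "data": {"plan": [{"tx": -0.8,"ty": 0,"tz": 0,"twist": 0},{"tx": -0.7,"ty": 0,"tz": 0,"twist": 0},{"tx": -0.5,"ty": 0,"tz": 0,"twist": 0},{"tx": -0.4,"ty": 0,"tz": 0,"twist": 0},{"tx": -0.4,"ty": 0,"tz": 0,"twist": 0}]}}

```text
time_s: 14.55
position: [497.2, 13.1, 7.0]
ee_rot: [-0.536, -3.094, 0.0]
force: [-1.8, 0.4, 1.2]
finger_gap: -0.2
```

Request:
{"op": "move_arm", "data": {"plan": [{"tx": -0.5,"ty": 0,"tz": 0,"twist": 0},{"tx": -0.5,"ty": 0,"tz": 0,"twist": 0},{"tx": -0.5,"ty": 0,"tz": 0,"twist": 0},{"tx": -0.5,"ty": 0,"tz": 0,"twist": 0},{"tx": -0.5,"ty": 0,"tz": 0,"twist": 0}]}}

```text
time_s: 15.18
position: [521.2, 4.5, 7.0]
ee_rot: [-0.536, -3.095, 0.0]
force: [-1.3, -0.6, -0.2]
finger_gap: -0.2
```

```bash
python3 dots.py | grep -v side; python3 tab.py
```

```text
t 15.175 tcp [-86.1  29.8   7. ] F [-1.3 -0.6 -0.2]
scene [321.  288.5] (np.int32(5), np.int32(4), np.int32(16)) [-0.1 65.9]
scene [344.1 299. ] (np.int32(5), np.int32(5), np.int32(20)) [1.000e-01 1.107e+02]
scene [349.  304.6] (np.int32(3), np.int32(4), np.int32(5)) [  6.1 122.7]
scene [368.1 309.7] (np.int32(5), np.int32(5), np.int32(18)) [  0.2 155.8]
scene [392.8 320.8] (np.int32(5), np.int32(5), np.int32(20)) [2.000e-01 2.006e+02]
side 73 [[-75.5, 11.9, 34.0], [-72.3, 16.0, 50.7], [-67.5, 24.1, 66.9]]
scene 181 [[-73.4, 18.7, 35.8], [-67.1, 35.5, 58.4], [-65.4, 49.5, 66.6]]
```

The tab has travelled about 29 mm and the row is unmoved. Another 29 mm or so.

Request:
{"op": "move_arm", "data": {"plan": [{"tx": -0.5,"ty": 0,"tz": 0,"twist": 0},{"tx": -0.5,"ty": 0,"tz": 0,"twist": 0},{"tx": -0.5,"ty": 0,"tz": 0,"twist": 0},{"tx": -0.5,"ty": 0,"tz": 0,"twist": 0},{"tx": -0.4,"ty": 0,"tz": 0,"twist": 0}]}}

```text
time_s: 16.1
position: [540.8, -2.4, 6.8]
ee_rot: [-0.534, -3.089, -0.0]
force: [-13.9, 4.5, 11.8]
finger_gap: 0.3
```

Request:
{"op": "move_arm", "data": {"plan": [{"tx": -0.2,"ty": 0,"tz": 0,"twist": 0},{"tx": -0.2,"ty": 0,"tz": 0,"twist": 0},{"tx": -0.1,"ty": 0,"tz": 0,"twist": 0},{"tx": -0.1,"ty": 0,"tz": 0,"twist": 0},{"tx": 0,"ty": 0,"tz": 0,"twist": 0}]}}

```text
time_s: 16.73
position: [540.2, -2.3, 6.2]
ee_rot: [-0.53, -3.078, 0.001]
force: [-23.6, 6.3, 19.4]
finger_gap: 0.2
```

Request:
{"op": "move_arm", "data": {"plan": [{"tx": -0.1,"ty": 0,"tz": 0,"twist": 0},{"tx": -0.1,"ty": 0,"tz": 0,"twist": 0},{"tx": 0,"ty": 0,"tz": 0,"twist": 0},{"tx": 0,"ty": 0,"tz": 0,"twist": 0}]}}

```text
time_s: 17.23
position: [540.1, -2.3, 6.2]
ee_rot: [-0.529, -3.074, 0.001]
force: [-29.1, 7.4, 25.1]
finger_gap: 0.2
```

The push stopped early (TCP at x -66, wanted about -56), and there is an upward force of 25 N, so something else is touching. I'll back off and look.

Request:
{"op": "move_arm", "data": {"plan": [{"tx": 0.8,"ty": 0,"tz": 0,"twist": 0},{"tx": 0.8,"ty": 0,"tz": 0,"twist": 0},{"tx": 0,"ty": 0,"tz": 0,"twist": 0},{"tx": 0,"ty": 0,"tz": 0,"twist": 0}]}}

```text
time_s: 17.73
position: [537.0, -1.2, 7.3]
ee_rot: [0.536, 3.094, 0.0]
force: [0.4, -0.1, -0.5]
finger_gap: 0.3
```

```bash
python3 dots.py | grep -v side; python3 tab.py; python3 - <<'E'
from meas import *
cap('side','d7.png');cap('wrist','w7.png')
a=cv2.imread('pics/d7.png')[160:310,260:420];b=cv2.imread('pics/w7.png')
cv2.imwrite('pics/c7.png',np.hstack([cv2.resize(a,(400,375)),cv2.resize(b,(400,375))]))
E
```

```text
t 17.725 tcp [-69.4  29.8   7.3] F [ 0.4 -0.1 -0.5]
scene [321.  288.5] (np.int32(5), np.int32(4), np.int32(16)) [-0.1 65.9]
scene [326.5 292.5] (np.int32(4), np.int32(6), np.int32(6)) [ 2.6 78. ]
scene [344.2 298.9] (np.int32(5), np.int32(5), np.int32(19)) [ -0.  110.7]
scene [368.1 309.7] (np.int32(5), np.int32(5), np.int32(18)) [  0.2 155.8]
scene [392.8 320.8] (np.int32(5), np.int32(5), np.int32(20)) [2.000e-01 2.006e+02]
wrist [632.8 454.9] (np.int32(7), np.int32(10), np.int32(40)) [ -6.4 166.1]
side 97 [[-55.3, 11.3, 33.8], [-53.3, 16.9, 52.1], [-47.8, 34.4, 67.5]]
scene 149 [[-53.9, 18.6, 43.8], [-47.6, 35.1, 62.3], [-45.6, 49.5, 66.2]]
```

View pics/c7.png

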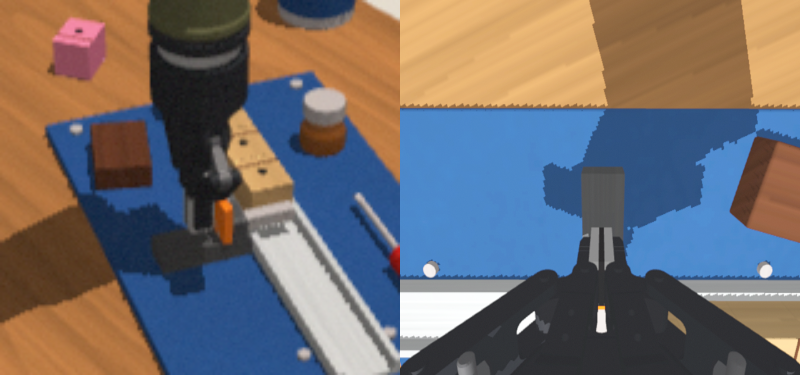

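The tab's face is now at about -54, 49 mm on from its start, and would be touching the bridge (-46 less 8 mm) if the bolt did not start fully drawn. I'll check the bolt's tip in the rail: fully in, it must lie at jig x = +13.

```bash
python3 - <<'E'
from meas import *
o=np.array([592.3,-52.6]);th=-0.343
for n in('scene','side'):
    d=cap(n,n+'8.png');J=tojig(world(d),o,th);z=J[...,2]
    m=(d['depth']>0)&(abs(J[...,1]-30)<9)&(abs(J[...,0])<60)
    for a in range(-60,26,3):
        q=m&(J[...,0]>=a)&(J[...,0]<a+3)
        if q.any():print(n,a,q.sum(),'z max/med',np.round([np.percentile(z[q],95),np.median(z[q])],0),end=' | ')
    print()
b=cv2.imread('pics/scene8.png')[225:325,270:400];a=cv2.imread('pics/side8.png')[190:290,310:440]
cv2.imwrite('pics/c8.png',np.hstack([cv2.resize(a,(400,308),interpolation=2),cv2.resize(b,(400,308),interpolation=2)]))
E
```

```text
scene -60 140 z max/med [440.  96.] | scene -57 65 z max/med [439. 437.] | scene -54 89 z max/med [438. 139.] | scene -51 83 z max/med [437. 433.] | scene -48 121 z max/med [436. 361.] | scene -45 97 z max/med [435. 430.] | scene -42 107 z max/med [433. 363.] | scene -39 184 z max/med [431. 344.] | scene -36 864 z max/med [423. 295.] | scene -33 307 z max/med [424. 358.] | scene -30 175 z max/med [423. 403.] | scene -27 140 z max/med [423. 403.] | scene -24 68 z max/med [421. 406.] | scene -21 94 z max/med [414. 400.] | scene -18 31 z max/med [409. 399.] | scene -15 10 z max/med [41. 40.] | scene -12 11 z max/med [42. 41.] | scene -9 10 z max/med [42. 41.] | scene -6 12 z max/med [42. 40.] | scene -3 10 z max/med [42. 41.] | scene 0 10 z max/med [42. 40.] | scene 3 13 z max/med [43. 41.] | scene 6 23 z max/med [41. 17.] | scene 9 33 z max/med [43. 29.] | scene 12 27 z max/med [40. 30.] | scene 15 5 z max/med [17. 15.] | scene 18 6 z max/med [25. 24.] | scene 21 13 z max/med [26. 25.] | scene 24 46 z max/med [27. 18.] | 
side -60 12 z max/med [60. 31.] | side -57 33 z max/med [65. 46.
[... 199 characters left out ...]
.] | side -36 9 z max/med [215.  49.] | side -33 3 z max/med [48. 46.] | side -30 11 z max/med [44. 40.] | side -27 15 z max/med [45. 38.] | side -24 11 z max/med [42. 38.] | side -21 15 z max/med [44. 40.] | side -18 13 z max/med [43. 37.] | side -15 18 z max/med [43. 35.] | side -12 18 z max/med [45. 34.] | side -9 19 z max/med [43. 34.] | side -6 19 z max/med [44. 36.] | side -3 20 z max/med [43. 25.] | side 0 25 z max/med [42. 31.] | side 3 13 z max/med [43. 36.] | side 6 21 z max/med [42. 32.] | side 9 18 z max/med [43. 31.] | side 12 12 z max/med [37. 16.] | side 15 8 z max/med [18. 16.] | side 18 18 z max/med [28. 19.] | side 21 11 z max/med [29. 25.] | side 24 3 z max/med [26. 26.] |
```

View pics/c8.png

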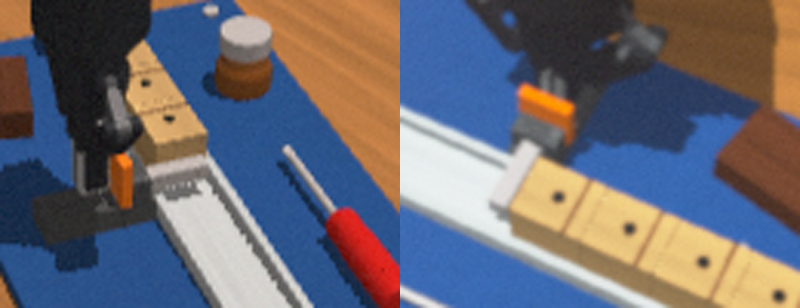

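In both views the bar (z 42) ends at x ≈ 12–13 mm, so the travel is about 57–58 mm: the bolt is fully in behind the rear block. I'll retreat, then do a last check.

Request:
{"op": "move_arm", "data": {"plan": [{"tx": 2,"ty": 0,"tz": 0,"twist": 0},{"tx": 2,"ty": 0,"tz": -1,"twist": 0},{"tx": 0,"ty": 0,"tz": -5,"twist": 0},{"tx": 0,"ty": 0,"tz": -5,"twist": 0},{"tx": 0,"ty": 0,"tz": 0,"twist": 0}]}}

```text
time_s: 18.85
position: [501.9, 12.9, 121.7]
ee_rot: [0.534, 3.087, 0.002]
force: [-0.7, -0.7, -0.2]
finger_gap: -0.1
```

Request:
{"op": "move_arm", "data": {"plan": [{"tx": 0,"ty": 0,"tz": 0,"twist": 0},{"tx": 0,"ty": 0,"tz": 0,"twist": 0},{"tx": 0,"ty": 0,"tz": 0,"twist": 0}]}}

```text
time_s: 19.23
position: [497.6, 12.6, 115.8]
ee_rot: [-0.535, -3.093, 0.001]
force: [-0.4, 0.4, -0.4]
finger_gap: 0.0
```

```bash
python3 dots.py; python3 tab.py; python3 -c "
from station import manip;manip.sign_off()"
```

```text
t 19.225 tcp [-111.2   29.6  115.8] F [-0.4  0.4 -0.4]
scene [321.  288.5] (np.int32(5), np.int32(4), np.int32(16)) [-0.1 65.9]
scene [344.1 299. ] (np.int32(5), np.int32(5), np.int32(20)) [1.000e-01 1.107e+02]
scene [350.8 301. ] (np.int32(3), np.int32(5), np.int32(5)) [ -1.5 122.6]
scene [368.1 309.6] (np.int32(5), np.int32(4), np.int32(17)) [-1.000e-01  1.557e+02]
scene [392.8 320.8] (np.int32(5), np.int32(5), np.int32(20)) [2.000e-01 2.006e+02]
side [342.5 194.8] (np.int32(4), np.int32(3), np.int32(10)) [ -1.  198.3]
side [349.3 205.1] (np.int32(4), np.int32(3), np.int32(9)) [ -1.1 154.4]
side [356.9 216.1] (np.int32(3), np.int32(3), np.int32(8)) [ -0.8 109.6]
side [364.6 227.9] (np.int32(4), np.int32(3), np.int32(11)) [-1.  64.2]
wrist [488.4 380.8] (np.int32(6), np.int32(4), np.int32(12)) [ -2.6 155.2]
wrist [545.4 383.9] (np.int32(10), np.int32(9), np.int32(77)) [  0.2 198.8]
side 150 [[-55.5, 12.5, 34.0], [-53.5, 22.9, 53.8], [-47.9, 46.0, 67.6]]
scene 136 [[-53.7, 18.7, 45.9], [-47.4, 34.6, 62.6], [-45.6, 49.7, 66.2]]
the job is handed in; nothing more can be done
```

I pushed the four-block train with the shut fingertips until it was tight on the red stop. Then I pushed the slide bolt's tab in behind it, withdrew clear, and handed in at about 19 s.

**Last checks:**
- **Row:** the block dots are still 45 mm apart, within 1 mm of the rail line, and did not move while the bolt went in. The force rose to 7 N with no further travel when the row reached the stop.
- **Bolt:** its tip is at jig x of about +12 to +13 mm in two views, which means 57–58 mm of travel. The tool force was about zero after withdrawing.

**What disagreed:**
- **Fingertip height:** the tips really sat about 36 mm above the reported TCP. My first approach therefore passed over the rear block without touching it. I measured the tips in the side view and corrected for it.
- **Tab travel:** the tab moved only about 49 mm by camera, not 58. I take this to mean the bolt started about 9 mm in, because the tip position and the hard stop both show it fully in.
- **Force at the bolt's end:** the last push reached about 30 N along the bolt, plus 25 N upward on the tool. I did not find the cause of the upward part. It stayed under the limits and was gone after I backed off.
- **Bystanders:** in the pictures I saw no sign that the bystanders moved, but I did not measure them.

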